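# Switch off the charger's socket and reset the tripped power strip

## Task

The plug-in battery charger (the box with four AA cells lying in it) has tripped the power strip on the bench. With the fingertips, first switch off the charger's own socket by pressing down the raised outer end of the rocker beside it, then press the strip's popped-out breaker button fully in, and draw back. Press lightly, leave the other three rockers on and everything in its socket, and do not shift the tools and other things around the strip.

Things in the scene. Friction and masses are not known exactly. Their poses are not given: they have to be found in the camera images.
- strip: power strip screwed to the bench: aluminium bar 110 x 400 x 48 mm high. Origin under its middle on the bench; x from its rocker side (towards the robot) to its socket side, y along it, z up. Sockets 0 to 3 at x = +24, y = -90, -15, +60, +135 mm; each has the rocker of its number at the same y, pivot at x = -33. Breaker at x = 0, y = -165. Strip and plugs reach up to 90 mm, ends to y = -221 and +241.
- rocker0 (a joint): rocker of socket 0, rad: 0 = on (as at the start), 0.28 = off. It is stiff and stays where it is left. About 2.5 N down on its raised outer end tips it; 5 to 6 N puts it fully over against its stop. Counts as off above 0.2, as on below 0.08.
- rocker1 (a joint): rocker of socket 1, rad: 0 = on (as at the start), 0.28 = off. It is stiff and stays where it is left. About 2.5 N down on its raised outer end tips it; 5 to 6 N puts it fully over against its stop. Counts as off above 0.2, as on below 0.08.
- rocker2 (a joint): rocker of socket 2, rad: 0 = on (as at the start), 0.28 = off. It is stiff and stays where it is left. About 2.5 N down on its raised outer end tips it; 5 to 6 N puts it fully over against its stop. Counts as off above 0.2, as on below 0.08.
- rocker3 (a joint): rocker of socket 3, rad: 0 = on (as at the start), 0.28 = off. It is stiff and stays where it is left. About 2.5 N down on its raised outer end tips it; 5 to 6 N puts it fully over against its stop. Counts as off above 0.2, as on below 0.08.
- rocker0_end (a point): point on top of the ribbed outer end of rocker 0 (black, 33 x 21.5 mm, shallow V), 12 mm from its pivot on the side away from the sockets; moves with it. On: it stands up, 55 mm above the bench (edge 56). Off: the outer half is level at 51 mm (panel: 48) and the half by the socket stands up. Fingertips over the pivot would block the other half: keep to the outer half or beyond.
- rocker1_end (a point): point on top of the ribbed outer end of rocker 1 (black, 33 x 21.5 mm, shallow V), 12 mm from its pivot on the side away from the sockets; moves with it. On: it stands up, 55 mm above the bench (edge 56). Off: the outer half is level at 51 mm (panel: 48) and the half by the socket stands up. Fingertips over the pivot would block the other half: keep to the outer half or beyond.
- rocker2_end (a point): point on top of the ribbed outer end of rocker 2 (black, 33 x 21.5 mm, shallow V), 12 mm from its pivot on the side away from the sockets; moves with it. On: it stands up, 55 mm above the bench (edge 56). Off: the outer half is level at 51 mm (panel: 48) and the half by the socket stands up. Fingertips over the pivot would block the other half: keep to the outer half or beyond.
- rocker3_end (a point): point on top of the ribbed outer end of rocker 3 (black, 33 x 21.5 mm, shallow V), 12 mm from its pivot on the side away from the sockets; moves with it. On: it stands up, 55 mm above the bench (edge 56). Off: the outer half is level at 51 mm (panel: 48) and the half by the socket stands up. Fingertips over the pivot would block the other half: keep to the outer half or beyond.
- breaker_top (a point): centre of the top of the strip's breaker button: black, round, 12 mm across, upright in a steel hex nut (21 mm wide, 4 mm high) on the black end block. Tripped: top 61 mm above the bench, a white band shows. Set: 55 mm, 3 mm above the nut.
- breaker (a joint): travel of the breaker button, m: 0 = tripped (out, as at the start), 0.006 = set (fully in). About 2 N straight down moves it; it stays where it is left; 5 to 6 N presses it on to its stop. Counts as in above 0.0045.
- charger_mid (a point): middle of the plug-in battery charger: black box 70 (x) x 68 (y) x 30 mm high with four AA cells lying side by side in bays on its top (38 mm above the panel in all), plugged into one of the four sockets. This point lies 18 mm above the panel (66 above the bench) and 9 mm beyond its socket's centre along the strip's x. Could be lifted out: leave it in. 43 mm clear from rocker_end.
- timer_mid (a point): middle of the plug-in timer: white box 62 x 58 x 22 mm with a round grey dial 53 mm wide on top (36 mm high in all), in another socket. 16 mm above the panel, 6 mm beyond its socket's centre.
- usb_mid (a point): middle of the plug-in USB adapter: plain white box 52 x 42 x 36 mm with two slots on top, in another socket. 18 mm above the panel, 3 mm beyond its socket's centre.
- cap: black round dust cap 45 mm wide with an upright tab (15 mm high) closing the remaining socket; origin at panel height on the socket's axis.
- screwdriver: yellow-handled screwdriver 200 mm long, 26 mm thick, lying roughly along the strip on its rocker side; origin under its middle.
- wrench: steel combination wrench 180 x 38 x 8 mm lying flat on the rocker side, off the breaker end; origin under its middle.
- deep_socket: steel deep socket standing upright, 25 mm wide, 48 mm high, on the rocker side about 40 mm from the strip; origin under its centre.
- tape: black tape measure 74 x 66 x 36 mm lying beyond the breaker end of the strip; origin under its centre.
- hammer: wooden-handled hammer 270 mm long, 26 mm high, lying along the strip on its far side; origin under its middle.
- glue: white glue bottle 48 mm wide, 142 mm high, standing off the conduit end of the strip, on the rocker side; origin under its centre.
- tin: open tin of brass screws 74 mm wide, 75 mm high, standing beyond the strip's conduit end; origin under its centre.

How it is judged:
By the outcome, as a careful person would: the job done as asked, in the order asked, and still so for the second after the job is handed in, with the robot touching nothing.
It also fails if it takes over 30 s, if anything falls off the work surface, if the arm or the gripper's body presses on something with over 40 N, if the wrist force passes 120 N, or if a joint passes its speed limit or range.

## Robot

A 7-joint arm with a two-finger parallel gripper is mounted at the origin on the work surface. World frame = base frame: x ahead of the robot, y to its left, z up, the work surface at z = 0. Lengths are in m, angles in rad, forces in N, time in s.
With the tool pointing down it reaches from about 0.35 to 0.9 m from the base axis. Payload 8.1 kg.
Tool frame: the origin (TCP) lies at the centre of the arm's flange, where the gripper is bolted on; the fingertips stand 178 mm ahead of it and the grasp point (between the pads) lies 159 mm ahead of it; z points along the fingers, y is the line along which they close (so a half turn about z gives the same grasp; the last joint's range is limited). The gripper opens to 92 mm and grips with 3 to 60 N. Pads are 19 mm wide; open, the fingers measure 130 mm over their backs; the gripper's body (75 mm by 190 mm) begins 47 mm behind the grasp point.
Start: joints at [1.097, 0.434, 0.025, 1.573, -0.012, 1.134, -0.075], TCP at [0.226, -0.583, 0.405] pointing down, gripper open.
Joint ranges: [-2.62, 2.62], [-0.44, 2.09], [-1.27, 1.32], [0.08, 2.57], [-1.32, 4.46], [0.12, 2], [-2.74, 2.74]. Speed limits (rad/s): [2.22, 2.22, 3.01, 3.01, 3.14, 3.14, 3.14].

## Interface

Orientations are given as a rotation vector (axis times angle).
In Python, from cell import arm gives the robot as it stands. The module is installed in compiled form; this text tells all that it offers.
- The arm moves only by the shell command python3 -m inch 'ROWS' [FORCE]. ROWS is text: rows parted by semicolons, each of 5 numbers parted by spaces: the shift along the tool's x, y, z in m, then the turn about the tool's z in rad, then the finger opening in m, from 0 to 0.0918. In form: x y z roll fingers; .... A call has 1 to 5 rows; each row is the pose to reach, as a shift and turn from the pose commanded when the call began, along the tool's axes at that moment; what a row does not reach only later rows make up. A row lasts 1/10 s, in which the tool goes at most 50 mm and 8.59 degrees, less where a joint would pass 70% of its speed; a pose out of reach is approached as far as the arm can. A call with a gripper value outside its range is refused whole. The fingers move at their own pace and stop on an object; FORCE is the grip in N (left out, the last holds). Time passes only in rows, so rows that repeat a pose let the fingers close. It gives the time, the measured TCP pose, the force, the opening and the grip force at its end, in the units of the state.
- arm.observe(): the state, without advancing time (a new reading comes with each control period).
- arm.get_image(name): name is "scene" or "side" or "wrist"; returns the picture (480x640x3 uint8, red, green, blue); there is no depth.
- arm.get_calibration(name): a dict with "intrinsics" (3x3 intrinsics, pixels), "distortion" ([k1, k2, p1, p2, k3] as OpenCV has them; the pictures are not rectified), "pose" (4x4, takes a point from camera to world coordinates). Camera axes: x right, y up, looking along -z (the intrinsics and any distortion apply to the point x, -y, -z); pixel columns grow to the right and rows downward; lengths in m; the calibration is good to about 2 mm. A picture is of the moment at which its call begins: read the wrist's pose just before it. get_calibration takes no time and is no camera call; for the wrist camera it gives the pose at the moment of the call.
- arm.sign_off(): hands the job in; it is judged then, once.
Trained networks look in the newest picture that a camera, given by its name, has taken for a name from the list of things; names that differ only in an ending like _2 or _b are one class to them, and where a whole thing is asked for, a point or a joint stands for the part that bears it (a point fixed in the world has none). Each returns a list of dicts, best first, with "conf" (0 to 1); they miss things now and then, are a little off and sometimes report something else, mostly with a low value. They report only what shows in the picture. A call takes as long as a camera call.
- arm.look_for(camera, query): "point" ([row, column] in pixels, amid what is visible of it).
- arm.silhouettes(camera, query): "region" (480x640 bool, what is visible of it) and "point" ([row, column] in pixels, amid what is visible of it).
- arm.place_of(camera, query): "point" ([row, column] in pixels: a listed point, or the origin of a listed thing).
The state is a dict: "clock": time; "joints": joint angles; "dq": joint speeds; "joint_efforts": joint torques, N m; "position": TCP position; "ee_rot": TCP orientation; "force": force on the tool from outside, world axes, zero at the start; "ft_torque": the same for the moment, N m; "width": opening from 0.0 (shut) to 1.0 (fully open); "gripper_force": force on a finger pad.
Only numpy, scipy, OpenCV 4.12 (cv2) and the standard library are available. Lean on these libraries where they do the work, as an engineer would, in place of code of your own. Each camera call takes 0.05 s, during which the arm holds its last target. There are 200 camera calls.

## Working session

There is one attempt and no reset: what is moved stays moved. The work goes in short steps, Python scripts to look and compute and a shell command to move; the robot and the scene stay as the last step left them, time stands still between calls to the robot, and variables do not carry over. Pictures are saved under pics/ and viewed, at most 10 in all, crops included, and the job is handed in when it is done.

```bash
mkdir -p pics; cat > h.py <<'E'
import numpy as np,cv2
from cell import arm
def ray(c,pt):
    K=np.array(c["intrinsics"],float);d=np.array(c["distortion"],float);P=np.array(c["pose"])
    u=cv2.undistortPoints(np.array([[[pt[1],pt[0]]]],float),K,d)[0,0]
    return P[:3,3],P[:3,:3]@np.array([u[0],-u[1],-1])
def atz(c,pt,z):
    o,r=ray(c,pt);return o+r*(z-o[2])/r[2]
def save(n,f):
    im=arm.get_image(n);cv2.imwrite("pics/"+f,im[:,:,::-1]);return im
E
python3 - <<'E'
from h import *
np.set_printoptions(precision=4,suppress=True)
s=arm.observe();print(s["clock"],s["position"],s["ee_rot"],s["force"],s["width"])
Z=dict(rocker0_end=.055,rocker1_end=.055,rocker2_end=.055,rocker3_end=.055,breaker_top=.061,charger_mid=.066,timer_mid=.064,usb_mid=.066,cap=.048,strip=0)
for n in["scene","side"]:
    save(n,n+"1.png");c=arm.get_calibration(n);print(n,c["pose"][:3])
    for q in Z:
        for r in arm.place_of(n,q)[:2]: print(q,round(r["conf"],2),np.round(r["point"]),atz(c,r["point"],Z[q]))
E
```

```text
0.0 [ 0.2264 -0.5823  0.404 ] [-3.0863 -0.5787  0.0006] [-0.1873  0.1544 -0.0449] 0.9980706259074607
scene [[ 0.4927 -0.6871  0.5339  1.2159]
 [ 0.87    0.3768 -0.3179 -0.3469]
 [ 0.0172  0.6212  0.7835  1.0084]]
rocker0_end 0.59 [248. 271.] [ 0.5053 -0.0663  0.055 ]
rocker1_end 0.66 [233. 298.] [0.4933 0.0095 0.055 ]
rocker2_end 0.47 [220. 324.] [0.4875 0.0833 0.055 ]
rocker3_end 0.63 [209. 346.] [0.4833 0.1498 0.055 ]
breaker_top 0.38 [274. 250.] [ 0.553 -0.141  0.061]
charger_mid 0.84 [264. 287.] [ 0.5711 -0.0594  0.066 ]
usb_mid 0.95 [236. 343.] [0.5608 0.0943 0.066 ]
cap 0.53 [258. 315.] [0.5724 0.0114 0.048 ]
strip 0.82 [256. 313.] [0.5335 0.0291 0.    ]
strip 0.45 [217. 418.] [0.5518 0.3291 0.    ]
side [[-0.7673  0.4227 -0.4823  0.1457]
 [-0.6412 -0.5192  0.5651  0.5319]
 [-0.0115  0.7428  0.6694  0.6733]]
rocker0_end 0.5 [238. 385.] [ 0.4927 -0.064   0.055 ]
rocker1_end 0.53 [262. 363.] [0.4873 0.0079 0.055 ]
rocker2_end 0.71 [286. 334.] [0.4902 0.0821 0.055 ]
breaker_top 0.53 [203. 383.] [ 0.5483 -0.1387  0.061 ]
charger_mid 0.67 [217. 351.] [ 0.5666 -0.0621  0.066 ]
charger_mid 0.52 [262. 363.] [0.4821 0.0172 0.066 ]
timer_mid 0.7 [195. 410.] [ 0.5204 -0.1883  0.064 ]
timer_mid 0.63 [292. 270.] [0.5556 0.1611 0.064 ]
usb_mid 0.82 [265. 299.] [0.5588 0.0895 0.066 ]
usb_mid 0.72 [224. 461.] [ 0.4016 -0.1695  0.066 ]
cap 0.62 [250. 323.] [0.5625 0.0217 0.048 ]
```

View pics/scene1.png

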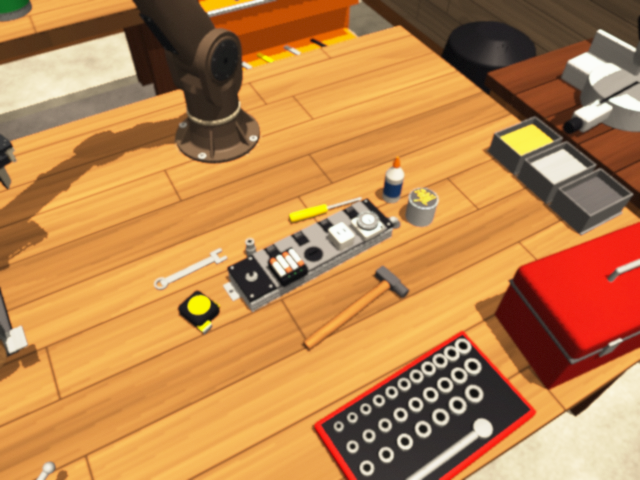

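View pics/side1.png

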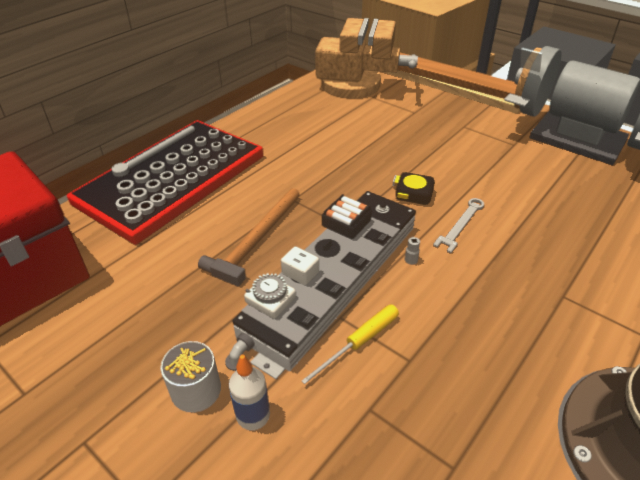

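Both views show the charger (orange and white cells) in socket 0, next to the breaker end: scene (287,264), side (348,215). Rocker 0 is beside it at side (378,236), and the breaker is at side (383,205). I'll fit the strip pose and work out the move to above rocker 0.

```bash
cat >> h.py <<'E'
from scipy.spatial.transform import Rotation as Rn
L=dict(rocker0_end=(-.045,-.09),rocker1_end=(-.045,-.015),rocker2_end=(-.045,.06),rocker3_end=(-.045,.135),breaker_top=(0,-.165),charger_mid=(.033,-.09),timer_mid=(.03,.135),usb_mid=(.027,.06),cap=(.024,-.015))
def fit(obs):
    A=np.array([L[k] for k,_ in obs]);B=np.array([p[:2] for _,p in obs])
    w=np.ones(len(A))
    for _ in range(20):
        a=(w@A)/w.sum();b=(w@B)/w.sum();X=(A-a);Y=(B-b)
        t=np.arctan2((w*(X[:,0]*Y[:,1]-X[:,1]*Y[:,0])).sum(),(w*(X*Y).sum(1)).sum())
        R=np.array([[np.cos(t),-np.sin(t)],[np.sin(t),np.cos(t)]]);e=np.linalg.norm(Y-X@R.T-(b-b)-0,axis=1);w=1/(e+.003)
    return R,b-R@a,t,e
def shift(p,t):  # tool-frame shift of fingertips to world p, roll so tool -y lies along strip y
    s=arm.observe();R=Rn.from_rotvec(s["ee_rot"]).as_matrix()
    tip=np.array(s["position"])+R[:,2]*.178
    want=np.array([np.sin(t),-np.cos(t),0]);v=R.T@want
    return R.T@(np.array(p)-tip),np.arctan2(-v[0],v[1]),tip
E
python3 - <<'E'
from h import *
np.set_printoptions(precision=4,suppress=True)
sc=dict(rocker0_end=(.5053,-.0663),rocker1_end=(.4933,.0095),rocker2_end=(.4875,.0833),rocker3_end=(.4833,.1498),breaker_top=(.553,-.141),charger_mid=(.5711,-.0594),usb_mid=(.5608,.0943),cap=(.5724,.0114))
si=dict(rocker0_end=(.4927,-.064),rocker1_end=(.4873,.0079),rocker2_end=(.4902,.0821),breaker_top=(.5483,-.1387),charger_mid=(.5666,-.0621),timer_mid=(.5556,.1611),usb_mid=(.5588,.0895),cap=(.5625,.0217))
for o in (list(sc.items()),list(si.items()),list(sc.items())+list(si.items())):
    R,b,t,e=fit(o);print(t,b,e)
for n,q in (("rocker",(-.049,-.09)),("breaker",(0,-.165))):
    p=R@q+b;print(n,p,shift([*p,.2],t))
E
```

```text
0.08704095853655525 [0.5388 0.0265] [0.0036 0.0027 0.0016 0.0073 0.0031 0.0085 0.0057 0.0087]
0.05776806782980913 [0.5343 0.027 ] [0.0024 0.0033 0.0048 0.0045 0.006  0.0026 0.0014 0.009 ]
0.07234647056640138 [0.5366 0.0267] [0.0071 0.0011 0.0001 0.0084 0.0055 0.0051 0.006  0.011  0.006  0.0055
 0.0031 0.0009 0.0095 0.0027 0.0011 0.0083]
rocker [ 0.4942 -0.0666] (array([ 0.4365, -0.3839,  0.0267]), np.float64(0.29836891601501037), array([ 0.2264, -0.5825,  0.2268]))
breaker [ 0.5485 -0.1379] (array([ 0.4613, -0.2978,  0.0267]), np.float64(0.29836891601501037), array([ 0.2264, -0.5825,  0.2268]))
```

```bash
python3 -m inch '0.036 -0.032 0 0 0; 0.072 -0.064 0 0 0; 0.108 -0.096 0 0 0; 0.144 -0.128 0 0 0; 0.18 -0.16 0 0 0' 20
python3 -m inch '0.036 -0.032 0 0 0; 0.072 -0.064 0 0 0; 0.108 -0.096 0 0 0; 0.144 -0.128 0 0 0; 0.18 -0.16 0 0 0'
python3 -m inch '0.036 -0.03 0 0.1 0; 0.036 -0.03 0 0.2 0; 0.036 -0.03 0 0.3 0; 0.036 -0.03 0 0.3 0'
cat >look.py <<'E'
from h import *
import sys
np.set_printoptions(precision=4,suppress=True)
c=arm.get_calibration("wrist");save("wrist",sys.argv[1])
Z=dict(rocker0_end=.055,rocker1_end=.055,rocker2_end=.055,breaker_top=.061,charger_mid=.066,usb_mid=.066,cap=.048)
obs=[]
for q in Z:
    for r in arm.place_of("wrist",q)[:1]:
        p=atz(c,r["point"],Z[q]);print(q,round(r["conf"],2),np.round(r["point"]),p);obs.append((q,p))
if len(obs)>1:
    R,b,t,e=fit(obs);print(t,b,e)
    for n,q in (("rocker",(-.049,-.09)),("breaker",(0,-.165))):
        p=R@q+b;print(n,p,shift([*p,.1],t))
print(arm.observe()["clock"])
E
python3 look.py w1.png
```

```text
clock: 1.6
position: [0.3368, -0.3664, 0.4049]
ee_rot: [3.087, 0.579, 0.001]
force: [1.4, -0.6, 0.0]
width: 0.616
gripper_force: 0.0
clock: 2.1
position: [0.4466, -0.152, 0.4051]
ee_rot: [3.087, 0.578, 0.001]
force: [0.9, -1.4, -0.7]
width: 0.179
gripper_force: 0.0
clock: 2.5
position: [0.4689, -0.1125, 0.4048]
ee_rot: [3.139, 0.11, 0.0]
force: [1.5, -0.1, 0.2]
width: 0.006
gripper_force: 0.0
rocker0_end 0.89 [172. 272.] [ 0.4994 -0.07    0.055 ]
rocker1_end 0.79 [175. 182.] [0.4921 0.0043 0.055 ]
rocker2_end 0.67 [177.  94.] [0.486  0.0793 0.055 ]
breaker_top 0.52 [247. 453.] [ 0.4475 -0.2267  0.061 ]
charger_mid 0.61 [ 72. 265.] [ 0.5751 -0.0635  0.066 ]
usb_mid 0.72 [92. 74.] [0.5531 0.0866 0.066 ]
cap 0.9 [ 91. 177.] [0.5587 0.01   0.048 ]
0.0694934768947458 [0.5343 0.0227] [0.0037 0.0017 0.0007 0.1298 0.0021 0.0045 0.0009]
rocker [ 0.4917 -0.0705] (array([ 0.0259, -0.0409,  0.1268]), np.float64(0.0015222163071844017), array([ 0.4687, -0.1131,  0.2268]))
breaker [ 0.5458 -0.1419] (array([0.0748, 0.0342, 0.1268]), np.float64(0.0015222163071844017), array([ 0.4687, -0.1131,  0.2268]))
2.9
```

View pics/w1.png

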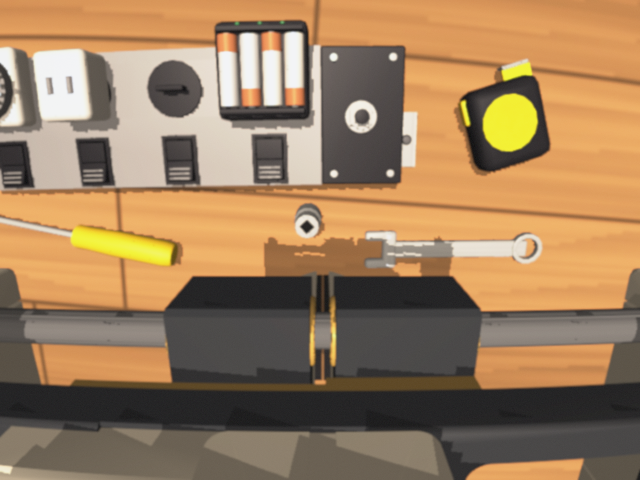

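The wrist view shows the charger in socket 0, with rocker 0's ribbed end at (270,172) in the row below it. The breaker is at (361,116); the network's (453,247) was wrong. The deep socket stands at (307,222). I'll check where the fingertips project and refit.

```bash
python3 - <<'E'
from h import *
np.set_printoptions(precision=4,suppress=True)
c=arm.get_calibration("wrist");P=np.array(c["pose"]);s=arm.observe();R=Rn.from_rotvec(s["ee_rot"]).as_matrix();K=np.array(c["intrinsics"],float)
print(K[0,0],P[:3,3],R.T@(P[:3,3]-s["position"]))
for q in ([0,0,.178],[.0095,.019,.178],[.0095,-.019,.178],[-.0095,.019,.178],[.0095,.019,.12]):
    x=np.linalg.inv(P)@np.r_[np.array(s["position"])+R@q,1]
    print(q,cv2.projectPoints(np.array([[x[0],-x[1],-x[2]]]),np.zeros(3),np.zeros(3),K,np.array(c["distortion"],float))[0].ravel())
o=[("rocker0_end",atz(c,(172,272),.055)),("rocker1_end",atz(c,(175,182),.055)),("rocker2_end",atz(c,(177,94),.055)),("breaker_top",atz(c,(116.5,361),.061)),("cap",atz(c,(91,177),.048)),("charger_mid",atz(c,(72,265),.066))]
print(o[3]);Rr,b,t,e=fit(o);print(t,b,e)
for q in ((-.049,-.09),(0,-.165)): 
    p=Rr@q+b;print(p,shift([*p,.1],t))
print(atz(c,(222,307),.048))
E
```

```text
401.1714056925884 [ 0.5381 -0.1093  0.3838] [0.0695 0.0012 0.021 ]
[0, 0, 0.178] [319.5674 295.4969]
[0.0095, 0.019, 0.178] [365.0152 274.4231]
[0.0095, -0.019, 0.178] [274.0195 274.4783]
[-0.0095, 0.019, 0.178] [363.7163 315.7221]
[0.0095, 0.019, 0.12] [386.1473 348.571 ]
('breaker_top', array([ 0.5475, -0.1389,  0.061 ]))
0.0838017686767521 [0.5347 0.0231] [0.0016 0.001  0.0006 0.0026 0.0016 0.0003]
[ 0.4934 -0.0707] (array([ 0.0276, -0.0405,  0.1268]), np.float64(-0.012786075445720448), array([ 0.4687, -0.1131,  0.2268]))
[ 0.5485 -0.1414] (array([0.0776, 0.0339, 0.1268]), np.float64(-0.012786075445720448), array([ 0.4687, -0.1131,  0.2268]))
[ 0.4572 -0.1019  0.048 ]
```

```bash
python3 -m inch '0.027 -0.040 0 -0.01 0; 0.027 -0.040 0.045 -0.01 0; 0.027 -0.040 0.09 -0.01 0; 0.027 -0.040 0.125 -0.01 0; 0.027 -0.040 0.125 -0.01 0'
python3 - <<'E'
from h import *
a=arm.get_image("side")[130:330,270:510,::-1];b=arm.get_image("wrist")[:,:,::-1]
cv2.imwrite("pics/c1.png",cv2.resize(a,(720,600),interpolation=2));cv2.imwrite("pics/w2.png",b)
E
```

```text
clock: 3.4
position: [0.491, -0.0711, 0.276]
ee_rot: [-3.138, -0.128, 0.012]
force: [-0.7, -0.2, 0.8]
width: 0.004
gripper_force: 0.0
```

View pics/c1.png

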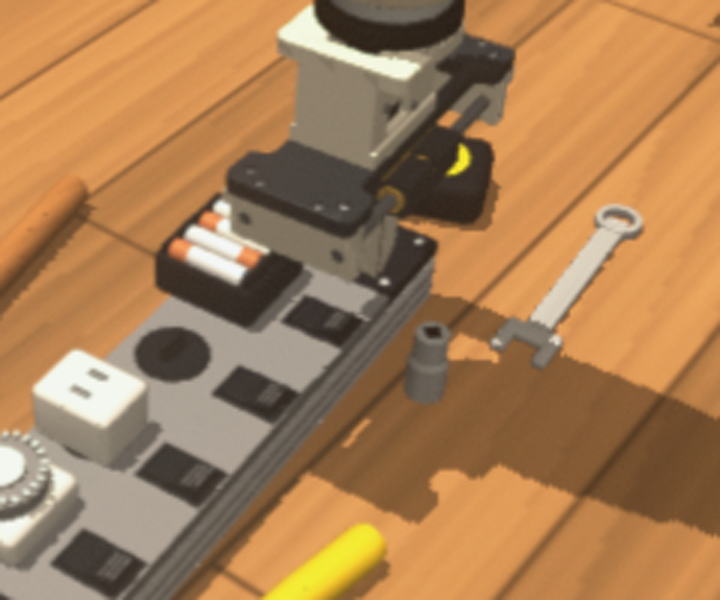

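View pics/w2.png

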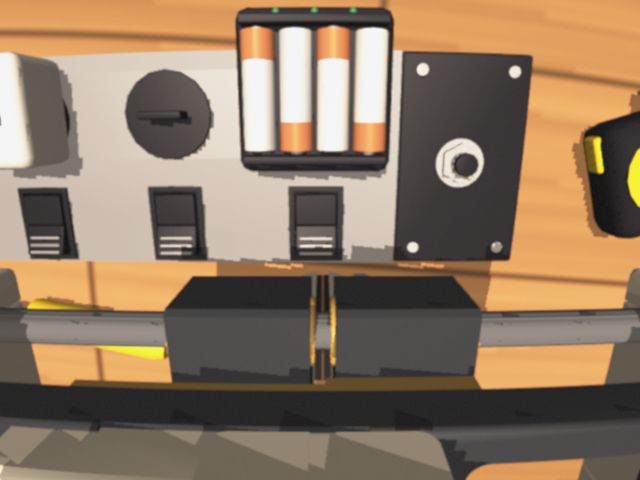

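The side crop shows the gripper frame above rocker 0, which sits at crop (322,320). In the wrist view rocker 0's ribbed end is at (316,245) and the breaker at (463,165). I can't tell the fingertips from their carriers, so I'll project the known gripper geometry into both views.

```bash
cat >> h.py <<'E'
def proj(n,q):
    c=arm.get_calibration(n);P=np.array(c["pose"]);s=arm.observe();R=Rn.from_rotvec(s["ee_rot"]).as_matrix()
    x=np.linalg.inv(P)@np.r_[np.array(s["position"])+R@q,1]
    return cv2.projectPoints(np.array([[x[0],-x[1],-x[2]]]),np.zeros(3),np.zeros(3),np.array(c["intrinsics"],float),np.array(c["distortion"],float))[0].ravel()
E
python3 - <<'E'
from h import *
np.set_printoptions(precision=1,suppress=True)
for q in ([0,0,.178],[0.0095,.019,.178],[.0095,0,.159],[.0095,0.019,.112],[.0375,.095,.112],[.0375,-.095,.112],[-.0375,.095,.112],[-.0375,-.095,.112],[0,0,.112],[.0375,.095,.05]):
    print(q,proj("wrist",q),(proj("side",q)-[270,130])*3)
np.set_printoptions(precision=4,suppress=True)
c=arm.get_calibration("wrist")
o=[("rocker0_end",atz(c,(246,316),.055)),("rocker1_end",atz(c,(245,177),.055)),("breaker_top",atz(c,(165,464),.061)),("cap",atz(c,(114,168),.048))]
for k in o: print(k)
Rr,b,t,e=fit(o);print(t,b,e)
for q in ((-.049,-.09),(0,-.165)):
    p=Rr@q+b;print(p,shift([*p,.06],t))
E
```

```text
[0, 0, 0.178] [319.6 295.4] [356.8 256.7]
[0.0095, 0.019, 0.178] [365.  274.4] [358.5 233.6]
[0.0095, 0, 0.159] [319.2 292.7] [344.9 224.8]
[0.0095, 0.019, 0.112] [390.8 364.8] [368.4 140.6]
[0.0375, 0.095, 0.112] [684.5 261.1] [389.   63.2]
[0.0375, -0.095, 0.112] [-47.4 261.5] [213.4 229. ]
[-0.0375, 0.095, 0.112] [619.2 485.1] [505.3 103.8]
[-0.0375, -0.095, 0.112] [ 19.3 484.8] [340.2 282.6]
[0, 0, 0.112] [318.1 395.7] [366.8 163.2]
[0.0375, 0.095, 0.05] [788.9 349.2] [399.3 -30.1]
('rocker0_end', array([ 0.5003, -0.0683,  0.055 ]))
('rocker1_end', array([0.4948, 0.0062, 0.055 ]))
('breaker_top', array([ 0.5497, -0.138 ,  0.061 ]))
('cap', array([0.5626, 0.0129, 0.048 ]))
0.07758175887686146 [0.5378 0.0255] [0.0007 0.0011 0.0013 0.0006]
[ 0.4959 -0.068 ] (array([ 0.0032, -0.0028,  0.0422]), np.float64(0.003325081505959891), array([ 0.4929, -0.0711,  0.1022]))
[ 0.5506 -0.139 ] (array([0.052 , 0.0724, 0.0421]), np.float64(0.003325081505959891), array([ 0.4929, -0.0711,  0.1022]))
```

```bash
python3 - <<'E'
import cv2,numpy as np
a=cv2.imread("pics/w2.png")[255:400,225:415].astype(float)
a=255*(np.clip(a,0,255)/255)**.45
cv2.imwrite("pics/w2c.png",cv2.resize(a.astype(np.uint8),(760,580),interpolation=0))
E
```

```text
(no output)
```

View pics/w2c.png

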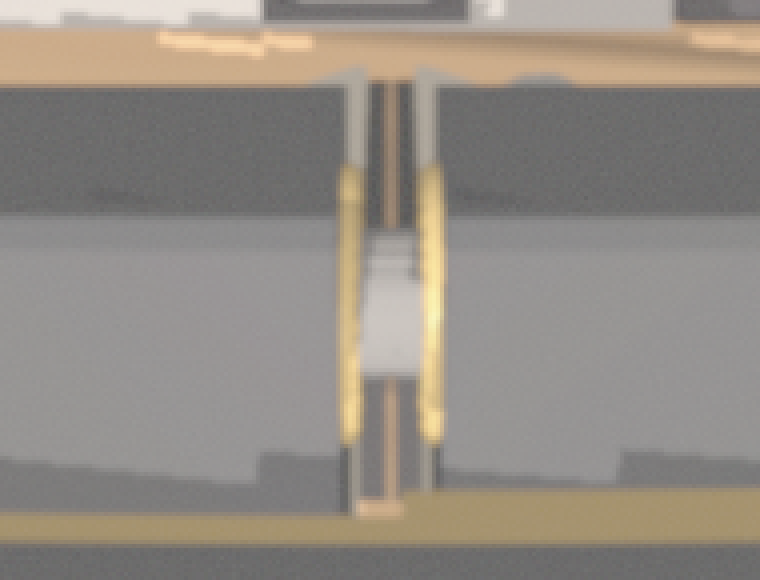

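```bash
python3 -m inch '0.003 -0.003 0.02 0 0; 0.003 -0.003 0.040 0 0; 0.003 -0.003 0.044 0 0; 0.003 -0.003 0.044 0 0'; python3 -m inch '0 0 0.002 0 0; 0 0 0.003 0 0; 0 0 0.004 0 0'
```

```text
clock: 3.9
position: [0.4962, -0.068, 0.237]
ee_rot: [3.139, 0.126, 0.002]
force: [0.0, -0.3, 0.4]
width: 0.003
gripper_force: 0.0
clock: 4.2
position: [0.4957, -0.068, 0.2325]
ee_rot: [3.139, 0.126, 0.001]
force: [-2.0, -0.5, 3.0]
width: 0.003
gripper_force: 1.8
```

```bash
python3 -m inch '0 0 0.001 0 0; 0 0 0.002 0 0; 0 0 0.002 0 0'; python3 -m inch '0 0 0.001 0 0; 0 0 0.001 0 0'
```

```text
clock: 4.5
position: [0.4954, -0.0679, 0.2296]
ee_rot: [3.139, 0.127, -0.001]
force: [-1.4, -0.7, 2.8]
width: 0.005
gripper_force: 1.0
clock: 4.7
position: [0.4955, -0.0678, 0.2293]
ee_rot: [3.139, 0.127, -0.0]
force: [-5.8, -0.7, 14.0]
width: 0.003
gripper_force: 6.9
```

```bash
python3 -m inch '0 0 -0.03 0 0; 0 0 -0.05 0 0; 0 0.04 -0.05 0 0; 0.025 0.072 -0.05 0 0; 0.025 0.072 -0.05 0 0'; python3 - <<'E'
from h import *
np.set_printoptions(precision=4,suppress=True)
c=arm.get_calibration("wrist");im=save("wrist","w3.png")
for q in ("breaker_top","rocker0_end","charger_mid"):
    for r in arm.place_of("wrist",q)[:2]: print(q,round(r["conf"],2),np.round(r["point"]),atz(c,r["point"],.061))
print(proj("wrist",[0,0,.178]),arm.observe()["position"],arm.observe()["ee_rot"])
E
```

```text
clock: 5.2
position: [0.5288, -0.1422, 0.2792]
ee_rot: [3.137, 0.118, 0.006]
force: [-1.1, 0.3, -0.4]
width: 0.004
gripper_force: 0.0
breaker_top 0.74 [227. 317.] [ 0.5491 -0.1396  0.061 ]
rocker0_end 0.91 [304. 183.] [ 0.5012 -0.0705  0.061 ]
charger_mid 0.75 [167. 161.] [ 0.5742 -0.0605  0.061 ]
[319.5999 295.4363] [ 0.5261 -0.1367  0.2784] [-3.1383 -0.1283  0.0008]
```

View pics/w3.png

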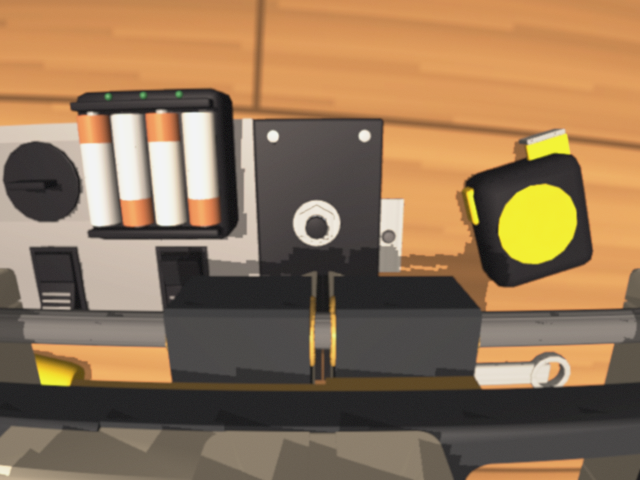

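The breaker button is at (317,227), just ahead of the fingertips, and rocker 0 is partly hidden at (183,275). I'll check rocker 0 while working out the next shift.

```bash
python3 - <<'E'
from h import *
print(shift([.5495,-.1392,.066],.0776))
a=arm.get_image("side")[170:290,320:480,::-1]
cv2.imwrite("pics/c2.png",cv2.resize(a,(800,600),interpolation=2))
E
```

```text
(array([0.02319172, 0.0045904 , 0.03439412]), np.float64(0.0040942830980734085), array([ 0.52602868, -0.13654127,  0.10040801]))
```

View pics/c2.png

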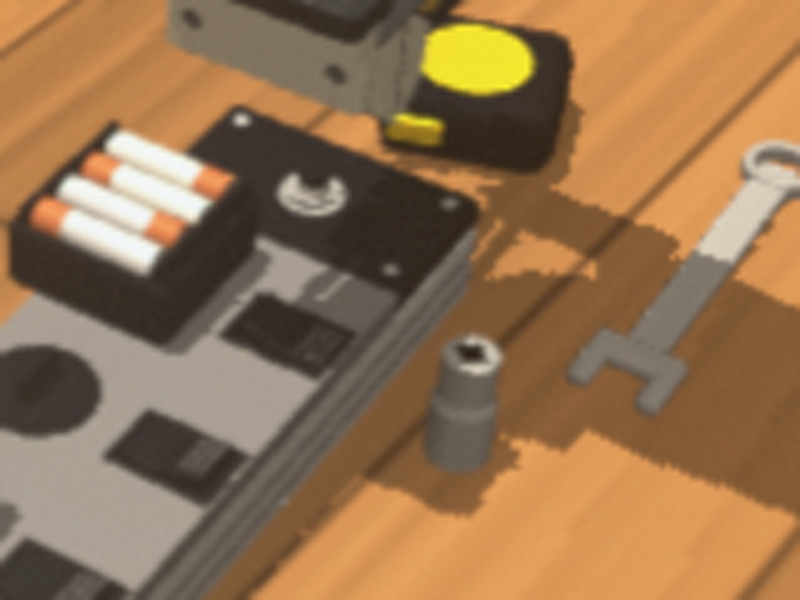

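The crop shows rocker 0 tipped, with its outer half level and its inner half raised at (265,315), unlike rocker 1. The breaker is still out, so I'll go on to it.

```bash
python3 -m inch '0.023 0.004 0 0 0; 0.023 0.004 0.02 0 0; 0.023 0.004 0.034 0 0; 0.023 0.004 0.034 0 0'; python3 -m inch '0 0 0.002 0 0; 0 0 0.004 0 0; 0 0 0.006 0 0; 0 0 0.007 0 0'
```

```text
clock: 5.85
position: [0.5482, -0.1389, 0.2426]
ee_rot: [-3.138, -0.129, 0.007]
force: [-0.4, 0.4, -1.1]
width: 0.003
gripper_force: 0.0
clock: 6.25
position: [0.5497, -0.1397, 0.2381]
ee_rot: [3.139, 0.127, 0.001]
force: [-0.3, 0.1, 2.2]
width: 0.007
gripper_force: 0.9
```

```bash
python3 -m inch '0 0 0.001 0 0; 0 0 0.002 0 0; 0 0 0.003 0 0; 0 0 0.003 0 0'; python3 -m inch '0 0 0.001 0 0; 0 0 0.001 0 0'
```

```text
clock: 6.65
position: [0.5497, -0.1397, 0.2347]
ee_rot: [3.139, 0.127, 0.001]
force: [-0.6, -0.1, 0.3]
width: 0.005
gripper_force: 0.3
clock: 6.85
position: [0.5497, -0.1397, 0.2337]
ee_rot: [3.139, 0.127, 0.0]
force: [1.0, 0.2, 0.7]
width: 0.005
gripper_force: 0.4
```

```bash
python3 -m inch '0 0 0.001 0 0; 0 0 0.001 0 0'; python3 -m inch '0 0 0.0005 0 0; 0 0 0.0005 0 0'
```

```text
clock: 7.05
position: [0.5497, -0.1397, 0.2332]
ee_rot: [3.139, 0.127, 0.001]
force: [-0.7, 0.6, 7.0]
width: 0.006
gripper_force: 3.4
clock: 7.25
position: [0.5497, -0.1397, 0.2331]
ee_rot: [3.139, 0.127, 0.001]
force: [-3.1, 0.6, 10.7]
width: 0.005
gripper_force: 5.7
```

It's on its stop: tip at 55.1 mm with 10 N. Drawing back up and towards the robot.

```bash
python3 -m inch '0 0 -0.03 0 0; 0 0 -0.07 0 0; 0 0 -0.11 0 0; -0.04 0 -0.13 0 0; -0.08 0 -0.13 0 0'; python3 -m inch '-0.04 0.02 0 0 0; -0.04 0.02 0 0 0'; python3 - <<'E'
from h import *
b=arm.get_image("wrist")[:280,:,::-1];a=arm.get_image("side")[160:340,270:510,::-1]
cv2.imwrite("pics/f.png",np.vstack([cv2.resize(b,(640,280)),cv2.resize(a,(427,320),interpolation=2)[:, :] if 0 else np.pad(cv2.resize(a,(427,320),interpolation=2),((0,0),(0,213),(0,0)))]))
E
```

```text
clock: 7.75
position: [0.4701, -0.146, 0.3648]
ee_rot: [3.138, 0.128, 0.008]
force: [-0.3, 0.2, 0.1]
width: 0.006
gripper_force: 0.0
clock: 7.95
position: [0.4267, -0.1719, 0.3619]
ee_rot: [3.138, 0.119, -0.006]
force: [1.3, -0.6, 0.1]
width: 0.006
gripper_force: 0.0
```

View pics/f.png

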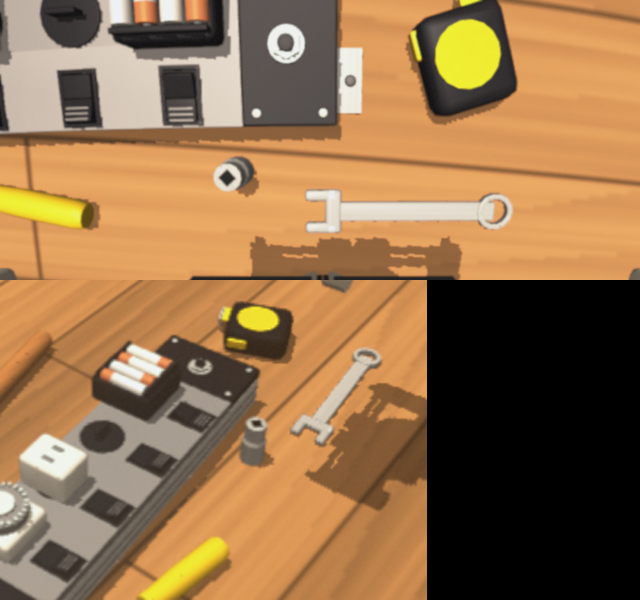

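The picture shows the breaker in at wrist (286,43), rocker 0 tipped at (181,95), the other rockers unchanged and nothing shifted. Handing in.

```bash
python3 -m inch '0 0 0 0 0; 0 0 0 0 0; 0 0 0 0 0'; python3 -c "
from cell import arm
print(arm.sign_off())"
```

```text
clock: 8.35
position: [0.4323, -0.1688, 0.362]
ee_rot: [-3.139, -0.129, 0.0]
force: [-0.5, -0.2, 0.4]
width: 0.006
gripper_force: 0.0
the job is handed in; nothing more can be done
None
```

I switched off the charger's socket (rocker 0), pressed the breaker fully in and drew the arm back, handing in at 8.4 s; the last pictures show the other rockers on and nothing moved, though the presses peaked at about 14 N and 11 N against the stops, above the 5–6 N needed.

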